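# Close the fuse box and click its snap cap home

## Robot

A 6-joint arm with a two-finger parallel gripper is mounted at the origin on the work surface. World frame = base frame: x ahead of the robot, y to its left, z up, the work surface at z = 0. Lengths are in m, angles in rad, forces in N, time in s.
With the tool pointing down it reaches from about 0.25 to 0.775 m from the base axis. Payload 4 kg.
Tool frame: the origin (TCP) lies at the very end of the fingers, on their centre line; the grasp point (between the pads) lies 19 mm behind it (bot.hold_point_z is the distance from the TCP to the grasp point, in m); z points along the fingers, y is the direction in which the jaws open and shut (so a half turn about z gives the same grasp; the last joint's range is limited). The gripper opens to 94 mm and grips with 3 to 60 N. Pads are 16 mm wide; open, the fingers measure 119 mm over their backs; the gripper's body (75 mm by 177 mm) begins 78 mm behind the grasp point.
Start: joints at [1.201, 0.087, 1.371, -0, 1.684, -0.103], TCP at [0.145, 0.531, 0.206] pointing down, gripper open.
Joint ranges: [-3.1, 3.1], [-0.76, 2.03], [0.27, 2.55], [-1.08, 4.22], [0.17, 2.65], [-2.57, 2.57]. Speed limits (rad/s): [2.79, 2.79, 3.14, 3.14, 3.14, 3.14].

## Interface

Orientations are given as a unit quaternion [x, y, z, w].
In Python, from plant import bot, vision, order gives the robot as it stands. The module is installed in compiled form; this text tells all that it offers.
- The arm moves only by the tool send_rows, never from a script. Its argument "steps" is one flat list of numbers, 6 for each row, row after row: the shift along the tool's x, y, z in mm, then the turn, a rotation vector about the tool's x, y, z in degrees. In form: [dx, dy, dz, ax, ay, az, dx, dy, dz, ax, ay, az, ...]. A call has 1 to 5 rows; each row is the pose to reach, as a shift and turn from the pose commanded when the call began, along the tool's axes at that moment; what a row does not reach only later rows make up. A row lasts 1/8 s, in which the tool goes at most 62.5 mm and 10.7 degrees, less where a joint would pass 70% of its speed; a pose out of reach is approached as far as the arm can. A call with a gripper value outside its range is refused whole. "jaw" is the closure, from 0 (fully open) to 1 (shut), set as the call begins (left out, the last holds). The fingers move at their own pace and stop on an object; "force" is the grip in N (left out, the last holds). Time passes only in rows, so rows that repeat a pose let the fingers close. It gives the time, the measured TCP pose, the force and the opening at its end, in the units of the state.
- bot.sense(): the state, without advancing time (a new reading comes with each control period).
- vision.grab_frame(name): name is "side" or "top" or "wrist"; returns a dict with "image" (480x640x3 uint8, red, green, blue), "fx", "fy", "cx", "cy" (pixels), "k1" (the pictures are not rectified: a ray, as slopes to the right and down, at radius r is drawn at 1 + k1 r^2 times it, then the intrinsics apply), "rvec" (rotation vector, rad) and "tvec" (3), from world to camera coordinates, as OpenCV has them; the wrist camera has in their place "T_tool_cam" (4x4, takes a point from camera to tool coordinates, whose origin is the TCP and whose axes are the flange's). Camera axes: x right, y down, z forward; pixel columns grow to the right and rows downward; lengths in m; the calibration is good to about 2 mm. A picture is of the moment at which its call begins: read the wrist's pose just before it. There is no depth.
- order.close_job(): hands the job in, once; it reports no verdict.
The state is a dict: "time_s": time; "joints": joint angles; "qd": joint speeds; "joint_torque": joint torques, N m; "tcp_pos": TCP position; "orientation": TCP orientation; "contact_force": force on the tool from outside, world axes, zero at the start; "wrist_torque": the same for the moment, N m; "gripper_width": finger opening in m.
Only numpy, scipy, OpenCV 4.12 (cv2) and the standard library are available. Lean on these libraries where they do the work, as an engineer would, in place of code of your own. Each camera call takes 0.05 s, during which the arm holds its last target.

## Task

Lower the grey lid of the fuse box closed over its base without slamming it, so that the white stud stands up through the hole in the lid. Then put the red snap cap on the stud, open side down, press it until it clicks and keep pressing after the force drops, until it sits flush on the lid. Finish while still pressing the cap firmly down onto the lid with the gripper: do not let go; leave the other things on the counter where they are.

Things in the scene. Friction and masses are not known exactly. Their poses are not given: they have to be found in the camera images.
- fusebox: Fuse box screwed to the counter, cannot move: plywood board 210 x 170 x 10 mm and on it an open black box 160 (x) x 120 (y) mm, rim 60 mm up, coloured fuses inside. Origin at the centre of the board's underside, z up; x points from the lid's free front edge (nearer the robot) to the hinge.
- lid (a joint): Angle of the grey lid, rad: 0 closed, 1.5 wide open, starts part open. Stiff hinge: it stays where left; 1 to 3 N at the front edge moves it. Plate 166 mm long from hinge line to front edge, 128 mm wide, 6 mm thick; 13 mm orange tab, 40 mm wide, at mid front edge; 26 mm hole 95 mm from the hinge line, on the centre line.
- lid_hinge (a point): Middle of the lid's hinge line, at the underside of the lid plate: 80 mm along the fuse box's x from its origin, 60 mm up; axes as the fuse box, hinge axis along y. The lid at angle q runs from here along (-cos q, 0, sin q); its outer (upper) face is 6 mm off along (sin q, 0, cos q).
- stud_seat (a point): Point on the upright white stud's axis at the height of the closed lid's upper face (fuse box's x = -15 mm, 66 mm up; its axes). The stud is 11 mm thick, its tapered tip (5 mm wide) 22 mm above this point; four steel spring balls stand out of it to 20 mm over all, centred 9 mm above this point.
- cap_center (a point): Centre of the loose red snap cap: ribbed cylinder 36 mm in diameter, 40 mm high, white dot on top, about 35 g, standing mouth down; z up along it. Round-lipped mouth 15 mm wide, bore behind it 23 mm wide, 24 mm deep. Home when this point is 20 mm above stud_seat, the underside on the lid.
- relay_center (a point): Bystander: centre of a blue relay, 30 x 30 x 36 mm.
- glue_center (a point): Bystander: centre of a small green bottle with a yellow cap, 36 mm in diameter, 75 mm high.
- filler_center (a point): Bystander: centre of a black filler cap with a finger bar, 58 mm in diameter, 34 mm high.
- filter_center (a point): Bystander: centre of a white and blue filter can, 76 mm in diameter, 85 mm high.
- carton_center (a point): Bystander: centre of a red carton, 90 x 120 x 70 mm.
- spray_center (a point): Bystander: centre of a blue spray can, 60 mm in diameter, 170 mm high.
- wrench_grip (a point): Bystander: grip of a wrench lying flat, 180 mm long.
- cap_mouth (a point): Centre of the snap cap's underside, 20 mm below cap_center. Pushed down on the stud, its lip meets the spring balls with the underside about 12 mm above the lid; the push rises to about 10 N, then drops (the click) about 6 mm above the lid; then it goes on easily down to the lid.
Mind the look-alikes: they are no part of the job. What is meant by the part that bears cap_center is not yellow, and is the larger of those in its own colour.

How it is judged:
By the outcome, as a careful person would: the job done as asked, in the order asked, and still so for the second after the job is handed in, while the arm keeps its last pose, push and grip.
It also fails if it takes over 50 s, if anything falls off the work surface, if the arm or the gripper's body presses on something with over 40 N, if the wrist force passes 120 N, or if a joint passes its speed limit or range.

## Working session

There is one attempt and no reset: what is moved stays moved. The work goes in short steps, Python scripts to look and compute and a tool call to move; the robot and the scene stay as the last step left them, time stands still between calls to the robot, and variables do not carry over. Pictures are saved under pics/ and viewed, and the job is handed in when it is done.

Besides the shell and the picture viewer there is one more tool, called after ">>>" by a JSON object that holds its "name" and its "arguments". send_rows: Moves the arm, as the interface text tells. Its arguments: {"type":"object","properties":{"steps":{"type":"array","items":{"type":"number"}},"jaw":{"type":"number"},"force":{"type":"number"}},"required":["steps"]}

```bash
mkdir -p pics; ls; cat > h.py <<'E'
import numpy as np, cv2, json
from scipy.spatial.transform import Rotation as R
from plant import bot, vision, order
def save(n,f):
    d={k:(v.tolist() if hasattr(v,'tolist') else v) for k,v in f.items() if k!='image'}
    s=bot_s; d['pos']=list(map(float,s['tcp_pos'])); d['q']=list(map(float,s['orientation']))
    json.dump(d,open(f'pics/{n}.json','w')); cv2.imwrite(f'pics/{n}.png',f['image'][:,:,::-1])
bot_s=None
def shoot(cam,n):
    global bot_s
    bot_s=bot.sense(); f=vision.grab_frame(cam); save(n,f)
def load(n): return json.load(open(f'pics/{n}.json'))
def cam(d):
    # returns Rwc (cam->world), origin
    if 'rvec' in d and d['rvec'] is not None:
        Rm=cv2.Rodrigues(np.array(d['rvec'],float))[0]; t=np.array(d['tvec'],float).ravel()
        return Rm.T,-Rm.T@t
    T=np.array(d['T_tool_cam']); Rt=R.from_quat(d['q']).as_matrix()
    return Rt@T[:3,:3], Rt@T[:3,3]+np.array(d['pos'])
def K(d): return np.array([[d['fx'],0,d['cx']],[0,d['fy'],d['cy']],[0,0,1.]])
def ray(n,u,v):
    d=load(n); p=cv2.undistortPoints(np.array([[[u,v]]],float),K(d),np.array([d['k1'],0,0,0.]))[0,0]
    Rw,o=cam(d); r=Rw@np.array([p[0],p[1],1]); return o,r/np.linalg.norm(r)
def atz(n,u,v,z):
    o,r=ray(n,u,v); return o+r*(z-o[2])/r[2]
def proj(n,P):
    d=load(n); Rw,o=cam(d); P=np.atleast_2d(np.array(P,float)); c=(P-o)@Rw
    return cv2.projectPoints(c.reshape(-1,1,3),np.zeros(3),np.zeros(3),K(d),np.array([d['k1'],0,0,0.]))[0].reshape(-1,2)
def tri(obs):
    A=np.zeros((3,3));b=np.zeros(3)
    for n,u,v in obs:
        o,r=ray(n,u,v);M=np.eye(3)-np.outer(r,r);A+=M;b+=M@o
    p=np.linalg.solve(A,b)
    return p,[np.linalg.norm((np.eye(3)-np.outer(ray(*q)[1],ray(*q)[1]))@(p-ray(*q)[0])) for q in obs]
def crop(n,x0,y0,x1,y1,s,out):
    im=cv2.imread(f'pics/{n}.png')[y0:y1,x0:x1]; cv2.imwrite(f'pics/{out}.png',cv2.resize(im,None,fx=s,fy=s,interpolation=cv2.INTER_CUBIC))
E
python3 - <<'E'
from h import *
for c in('side','top','wrist'): shoot(c,c+'0')
print(bot.sense())
for c in('side0','top0','wrist0'): print(load(c).get('T_tool_cam'),cam(load(c)))
E
```

```text
pics
{'time_s': 0.15, 'joints': array([ 1.20088840e+00,  8.78241700e-02,  1.37185834e+00,  3.57598157e-06,
        1.68359441e+00, -1.03081584e-01]), 'qd': array([ 0.00106323, -0.00216511, -0.00564503, -0.00124437, -0.00050603,
        0.00025086]), 'joint_torque': array([ 1.25963470e-03, -3.40643120e+01, -3.02794540e+01,  7.17990054e-02,
        3.05076654e-02, -1.03970503e-04]), 'tcp_pos': array([0.1448667 , 0.53016203, 0.2045765 ]), 'orientation': array([ 1.33017506e-01,  9.91113331e-01, -8.18276400e-04, -1.99036137e-04]), 'contact_force': array([ 0.62506271, -0.54824627,  0.76686019]), 'wrist_torque': array([ 0.04345406, -0.05506486,  0.00587728]), 'gripper_width': 0.0938201346816512}
None (array([[ 8.46238379e-01, -3.46055931e-01,  4.05124547e-01],
       [-5.32804431e-01, -5.49931358e-01,  6.43191215e-01],
       [ 2.10557611e-04, -7.60145245e-01, -6.49753154e-01]]), array([ 0.22354175, -0.59829849,  0.70722518]))
None (array([[-0.00415415, -0.99119224,  0.13236571],
       [-0.99998121,  0.00471431,  0.00391882],
       [-0.00450832, -0.13234695, -0.9911932 ]]), array([0.45853282, 0.03113379, 1.38825534]))
[[4.366774911120483e-06, -0.9730360944271154, -0.2306528970617031, 0.06648079277796215], [0.9999995970036426, -0.00020282197679237005, 0.0008745603453631355, 0.0002434132484672169], [-0.0008977602593279006, -0.230652807928434, 0.9730357014114359, -0.17930308993669858], [0.0, 0.0, 0.0, 1.0]] (array([[ 0.26358692,  0.93873493,  0.22203302],
       [ 0.96463504, -0.25625036, -0.06176567],
       [-0.00108555,  0.23046146, -0.97308085]]), array([0.08087668, 0.54815911, 0.3837589 ]))
```

View pics/side0.png

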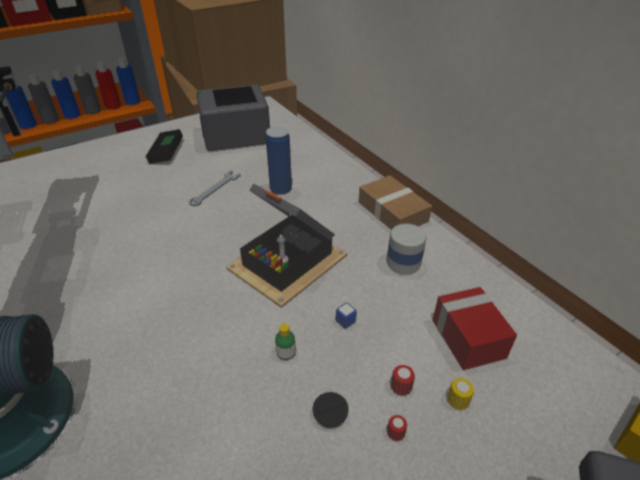

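View pics/top0.png

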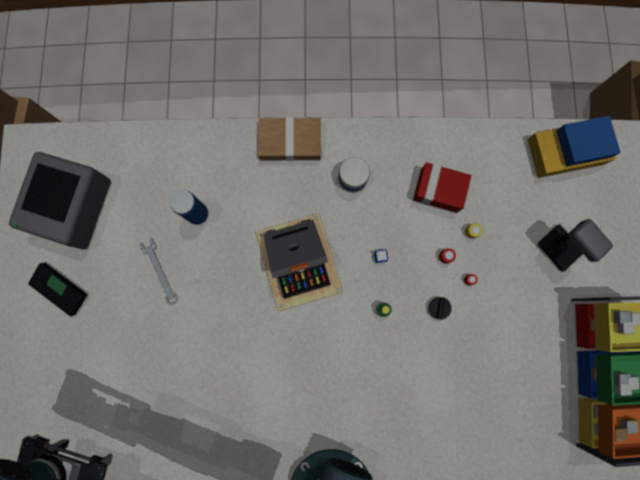

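View pics/wrist0.png

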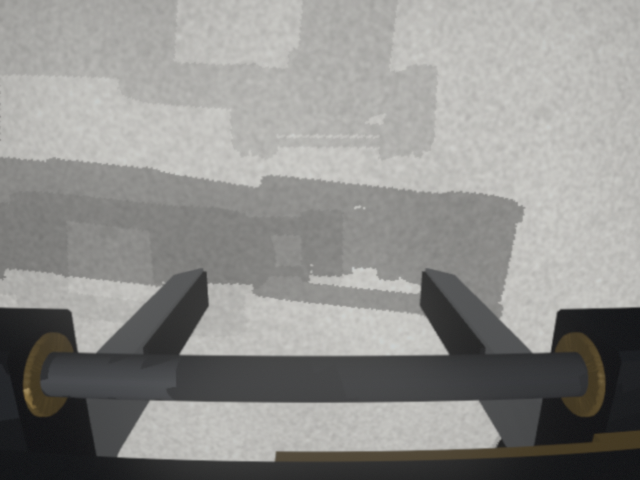

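The side view shows the part-open lid near (290,210), the large red cap at (403,380), a small red one at (397,428) and a yellow one at (461,393). In the top view the fuse box is at about (297,260) and the big red cap at (447,256). I'll enlarge these.

```bash
python3 - <<'E'
from h import *
crop('top0',245,200,355,315,6,'c1'); crop('top0',420,210,490,320,5,'c2')
crop('side0',215,170,355,310,5,'c3'); crop('side0',360,340,500,450,5,'c4')
E
```

```text
(no output)
```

View pics/c1.png

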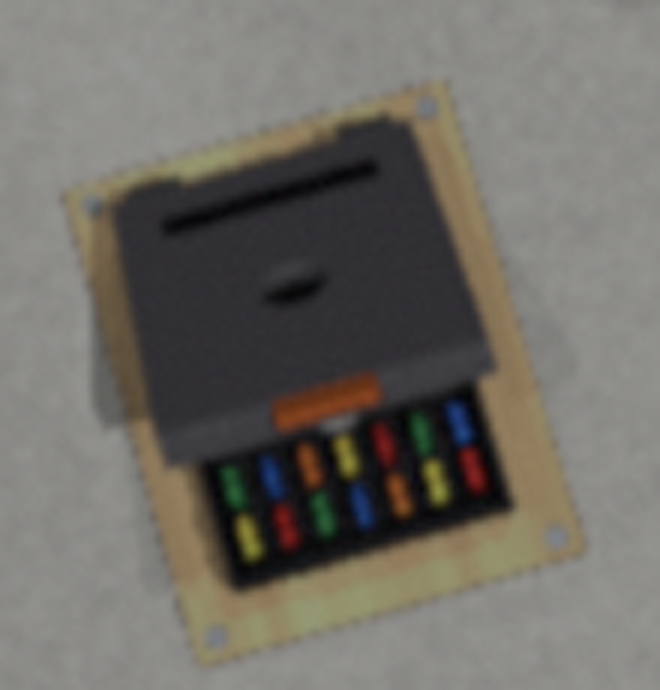

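View pics/c2.png

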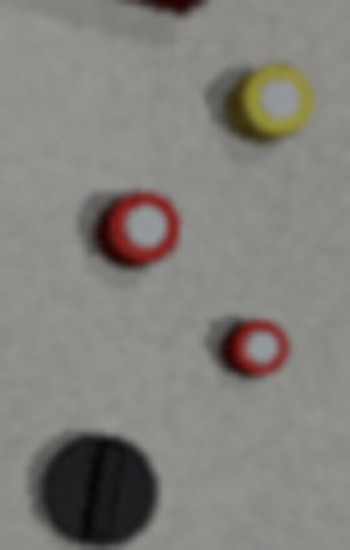

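View pics/c3.png

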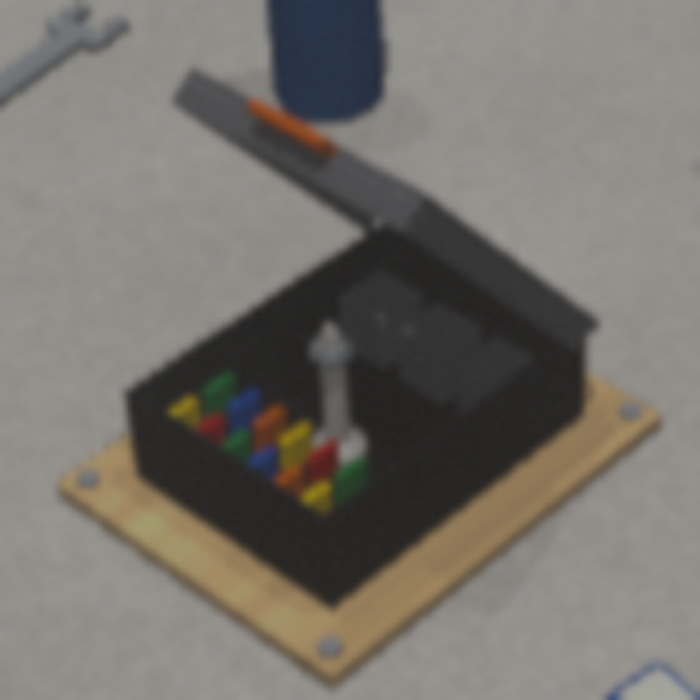

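View pics/c4.png

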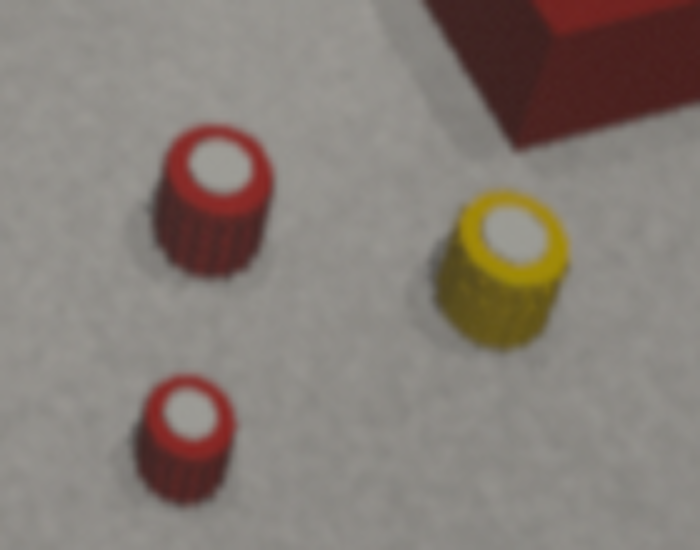

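Readings from the crops: the top-view board corners in c1 are (65,195), (447,85), (587,550) and (200,665). In the side crop the board corners are (57,490), (332,685) and (662,420), and the stud tip is (330,322). The cap dot is at (147,227) in c2 and (221,166) in c4.

```bash
cat > fit.py <<'E'
from h import *
from scipy.optimize import least_squares
def F(p,P):
    c,s=np.cos(p[2]),np.sin(p[2]); P=np.atleast_2d(P)
    return np.c_[p[0]+c*P[:,0]-s*P[:,1],p[1]+s*P[:,0]+c*P[:,1],P[:,2]]
def lidpt(a,y,h,q): return [.08-a*np.cos(q)+h*np.sin(q),y,.06+a*np.sin(q)+h*np.cos(q)]
E
python3 - <<'E'
from fit import *
T=lambda a:[a[0]/6+245,a[1]/6+200]; S=lambda a:[a[0]/5+215,a[1]/5+170]
B=.105;W=.085
obs=[('top0',T((65,195)),(B,W,.01)),('top0',T((447,85)),(B,-W,.01)),('top0',T((587,550)),(-B,-W,.01)),('top0',T((200,665)),(-B,W,.01)),
('side0',S((57,487)),(-B,W,.01)),('side0',S((332,680)),(-B,-W,.01)),('side0',S((662,417)),(B,-W,.01)),('side0',S((330,320)),(-.015,0,.088)),
('side0',S((128,396)),(-.08,.06,.06)),('side0',S((333,540)),(-.08,-.06,.06))]
def res(p,o=obs): return np.concatenate([proj(n,F(p,P))[0]-uv for n,uv,P in o])
r=least_squares(res,[.45,.08,.2]); print(r.x); print(res(r.x).reshape(-1,2).round(1))
lo=[('side0',S((175,98)),(.166,.064,0)),('side0',S((195,68)),(.166,.064,.006)),('side0',S((425,190)),(.166,-.064,.006)),('side0',S((395,225)),(.166,-.064,0)),
('top0',T((165,465)),(.166,.064,0)),('top0',T((495,370)),(.166,-.064,0)),('top0',T((155,432)),(.166,.064,.006)),('top0',T((487,340)),(.166,-.064,.006))]
f=lambda q:np.concatenate([proj(n,F(r.x,lidpt(*L,q[0])))[0]-uv for n,uv,L in lo])
l=least_squares(f,[.6]);print('lid',l.x,f(l.x).reshape(-1,2).round(1))
np.save('box.npy',np.r_[r.x,l.x])
c=lambda x,y:(x/5+420,y/5+210); s4=lambda x,y:(x/5+360,y/5+340)
print('cap',tri([('top0',*c(147,227)),('side0',*s4(221,166))]), atz('top0',*c(147,227),.04),atz('side0',*s4(221,166),.04))
P=F(r.x,[[-.015,0,.066],[.08,0,.06],[0,0,0]]);print(P)
for n,u,v in [('yel',277,98),('small',262,347),('filler',100,490)]:print(n,atz('top0',*c(u,v),.035))
print('tabtip',F(r.x,[lidpt(.179,0,.006,l.x[0])]))
print('relay',atz('top0',381,256,.036),'glue',atz('top0',385,309,.075),'filt',atz('top0',354,174,.085),'spray',atz('top0',183,200,.17))
E
```

```text
[0.57056044 0.07432549 0.28742582]
[[ 0.3 -0.1]
 [ 0.6 -0.8]
 [ 1.4  0.8]
 [ 0.9  1.2]
 [-0.5 -0.8]
 [ 0.6 -0.2]
 [ 0.7 -0.9]
 [ 0.5  1.4]
 [-0.7 -0.7]
 [-1.  -2.8]]
lid [0.85591095] [[ 1.2 -2.1]
 [-1.3  1.3]
 [-0.2  2.4]
 [ 4.2 -1.8]
 [ 0.6 -0.8]
 [ 1.4 -1.7]
 [ 1.6  2.6]
 [ 2.2  1.2]]
cap (array([ 0.58256912, -0.29831788,  0.03969381]), [np.float64(0.0005465967633872998), np.float64(0.0005465967633873867)]) [ 0.58300167 -0.298559    0.04      ] [ 0.58189397 -0.29821745  0.04      ]
[[0.55617579 0.07007322 0.066     ]
 [0.64727858 0.09700425 0.06      ]
 [0.57056044 0.07432549 0.        ]]
yel [ 0.64823747 -0.36867546  0.035     ]
small [ 0.52302104 -0.3559648   0.035     ]
filler [ 0.45322784 -0.27214898  0.035     ]
tabtip [[0.53909736 0.06502464 0.19910833]]
relay [ 0.58296593 -0.12798304  0.036     ] glue [ 0.45234609 -0.13073259  0.075     ] filt [ 0.77966633 -0.06039966  0.085     ] spray [0.70074851 0.33632859 0.17      ]
```

```bash
cat > go.py <<'E'
from fit import *
def plan(pos,ydir_deg,tilt=None):
    s=bot.sense(); Rm=R.from_quat(s['orientation']).as_matrix(); p=s['tcp_pos']
    a=np.radians(ydir_deg); y=np.array([np.cos(a),np.sin(a),0]); z=np.array([0,0,-1.]); x=np.cross(y,z)
    Rt=np.c_[x,y,z]
    d=Rm.T@(np.array(pos)-p)*1000; rv=R.from_matrix(Rm.T@Rt).as_rotvec(degrees=True)
    print('d',d.round(1),'rv',rv.round(2),'tcp',p.round(4),'t',s['time_s'],'F',s['contact_force'].round(1),'w',round(s['gripper_width'],4))
b=np.load('box.npy'); yb=90+np.degrees(b[2])
def bx(x,y,z): return F(b[:3],[[x,y,z]])[0]
E
python3 - <<'E'
from go import *
print(yb, bx(-.02,0,.33)); plan(bx(-.03,0,.33),yb)
E
```

```text
106.46828640239079 [0.55138091 0.06865579 0.33      ]
d [-505.3 -343.5 -124.9] rv [ -0.09  -0.04 -31.76] tcp [0.1449 0.5302 0.2046] t 0.15 F [ 0.6 -0.5  0.8] w 0.0938
```

>>> {"name": "send_rows", "arguments": {"steps": [-20,-15,-50,0,0,-5,-70,-50,-90,0,0,-10,-120,-80,-120,0,0,-15,-170,-115,-125,0,0,-20,-220,-150,-125,0,0,-25], "jaw": 1, "force": 20}}

```text
time_s: 0.78
tcp_pos: [0.3126, 0.334, 0.3313]
orientation: [-0.086, 0.996, 0.001, 0.001]
contact_force: [1.2, -0.3, 0.2]
gripper_width: 0.0474
```

```bash
python3 - <<'E'
from go import *
plan(bx(-.03,0,.33),yb)
E
```

```text
d [-179.6 -303.7    1.3] rv [ 0.06  0.12 -6.55] tcp [0.3126 0.334  0.3313] t 0.775 F [ 1.2 -0.3  0.2] w 0.0474
```

>>> {"name": "send_rows", "arguments": {"steps": [-35,-55,0,0,0,-3,-65,-110,0,0,0,-6,-100,-170,0,0,0,-6.5,-135,-230,0,0,0,-6.5,-175,-295,0,0,0,-6.5]}}

```text
time_s: 1.4
tcp_pos: [0.5145, 0.0953, 0.3301]
orientation: [-0.141, 0.99, 0.0, 0.0]
contact_force: [0.7, 0.3, -0.7]
gripper_width: 0.0004
```

```bash
python3 - <<'E'
from go import *
shoot('wrist','w1'); plan(bx(-.03,0,.33),yb)
E
```

```text
d [-16.  -28.7  -2.1] rv [-0.29 -0.09 -0.74] tcp [0.5186 0.0891 0.3278] t 1.45 F [ 1.3 -2.8 -0.6] w 0.0006
```

View pics/w1.png

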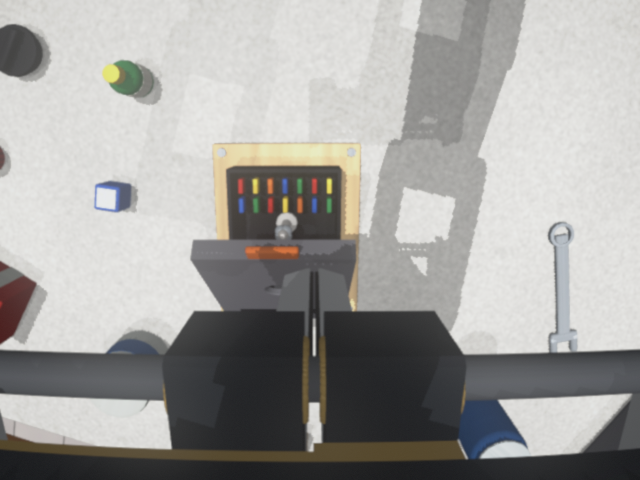

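```bash
cat >> go.py <<'E'
def tq(q,dz=0,a=.15):
    c=np.array(lidpt(a,0,.006,q)); return bx(c[0]+.008*np.cos(0),0,c[2]+dz)
E
python3 - <<'E'
from go import *
plan(tq(b[3],.03),yb)
for q in np.r_[b[3],np.linspace(.8,0,9)]: print(q.round(3),(np.array(lidpt(.15,0,.006,q))*1000).round(1))
E
```

```text
d [-40.4 -27.8 120.7] rv [-0.29 -0.09 -0.74] tcp [0.5186 0.0891 0.3278] t 1.45 F [ 1.3 -2.8 -0.6] w 0.0006
0.856 [-13.8   0.  177.2]
0.8 [-20.2   0.  171.8]
0.7 [-30.9   0.  161.2]
0.6 [-40.4   0.  149.6]
0.5 [-48.8   0.  137.2]
0.4 [-55.8   0.  123.9]
0.3 [-61.5   0.  110.1]
0.2 [-65.8   0.   95.7]
0.1 [-68.7   0.   80.9]
0.0 [-70.   0.  66.]
```

>>> {"name": "send_rows", "arguments": {"steps": [-24,0,20,0,0,0,-24,0,60,0,0,0,-24,0,100,0,0,0,-24,0,118,0,0,0,-24,0,118,0,0,0]}}

```text
time_s: 2.08
tcp_pos: [0.5359, 0.1039, 0.211]
orientation: [-0.141, 0.99, 0.0, -0.001]
contact_force: [0.3, 0.1, 0.2]
gripper_width: 0.0001
```

```bash
python3 - <<'E'
from go import *
shoot('side','s1'); plan(tq(b[3],.0),yb)
crop('s1',200,100,400,300,3,'c5')
E
```

```text
d [-18.3 -37.9  35.7] rv [-0.    0.03 -0.25] tcp [0.5368 0.1039 0.2129] t 2.125 F [ 0.7 -0.   0.8] w 0.0003
```

View pics/c5.png

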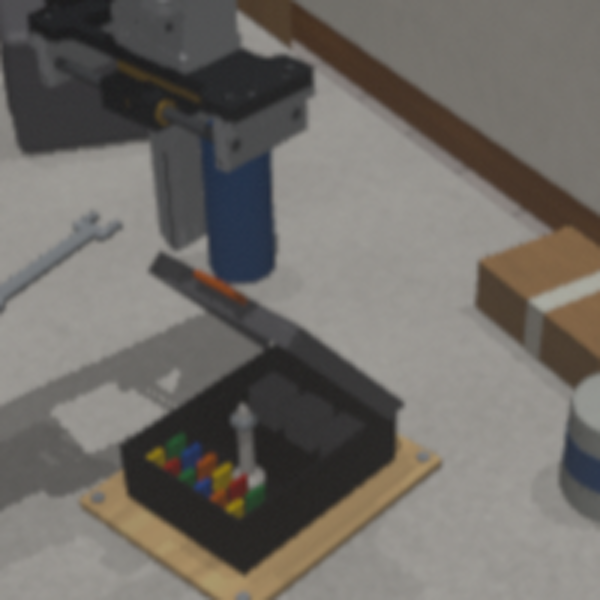

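The tool is about 38 mm off the box's centre line and clear of the lid, so I'll centre it first, then descend.

>>> {"name": "send_rows", "arguments": {"steps": [-9,-20,0,0,0,0,-18,-38,5,0,0,0,-18,-38,15,0,0,0,-18,-38,20,0,0,0,-18,-38,20,0,0,0]}}

```text
time_s: 2.75
tcp_pos: [0.5639, 0.0726, 0.1912]
orientation: [-0.141, 0.99, 0.0, -0.001]
contact_force: [-0.1, -0.0, -0.0]
gripper_width: 0.0007
```

```bash
python3 - <<'E'
from go import *
shoot('side','s2'); plan(tq(b[3],.0),yb)
crop('s2',200,100,400,300,3,'c6')
E
```

```text
d [-0.8 -0.2 14.6] rv [ 0.03 -0.05 -0.23] tcp [0.5641 0.0727 0.1918] t 2.8 F [-0.3 -0.3  0.7] w 0.0002
```

View pics/c6.png

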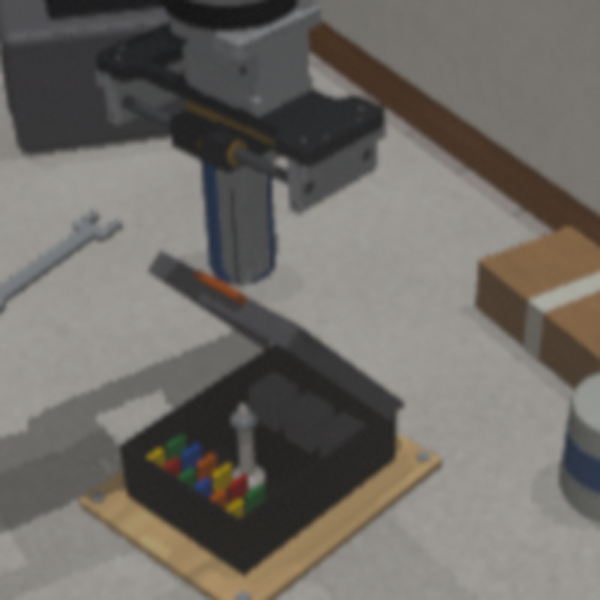

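>>> {"name": "send_rows", "arguments": {"steps": [0,0,8,0,0,0,0,0,14,0,0,0,6,0,20,0,0,0,12,0,25,0,0,0,17,0,31,0,0,0]}}

```text
time_s: 3.42
tcp_pos: [0.5478, 0.0676, 0.161]
orientation: [-0.141, 0.99, 0.0, 0.0]
contact_force: [0.9, 0.5, 1.4]
gripper_width: 0.0006
```

```bash
python3 - <<'E'
from go import *
plan(tq(.6),yb)
E
```

```text
d [ 8.7 -0.  11.3] rv [ 0.01  0.01 -0.25] tcp [0.5478 0.0676 0.161 ] t 3.425 F [0.9 0.5 1.4] w 0.0006
```

>>> {"name": "send_rows", "arguments": {"steps": [7,0,8,0,0,0,13,0,16.5,0,0,0,19.5,0,26.5,0,0,0,24,0,36,0,0,0,28.5,0,45.5,0,0,0]}}

```text
time_s: 4.05
tcp_pos: [0.5205, 0.0595, 0.115]
orientation: [-0.141, 0.99, 0.0, -0.0]
contact_force: [-0.1, 0.6, 0.5]
gripper_width: 0.0008
```

```bash
python3 - <<'E'
from go import *
plan(tq(.0),yb); shoot('side','s3'); crop('s3',200,100,400,300,3,'c7')
E
```

```text
d [ 9.7 -0.1 49. ] rv [ 0.01 -0.02 -0.26] tcp [0.5205 0.0595 0.115 ] t 4.05 F [-0.1  0.6  0.5] w 0.0008
```

View pics/c7.png

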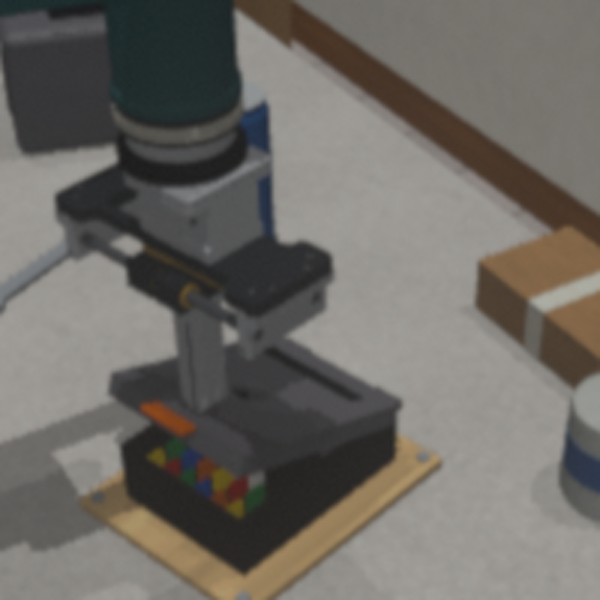

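The lid has followed the finger to about 0.34 rad. I'll keep lowering it, slowing towards the end.

>>> {"name": "send_rows", "arguments": {"steps": [3,0,9,0,0,0,6,0,18,0,0,0,8,0,26,0,0,0,9,0,33,0,0,0,9.5,0,39,0,0,0]}}

```text
time_s: 4.72
tcp_pos: [0.5115, 0.0569, 0.0762]
orientation: [-0.141, 0.99, -0.0, -0.0]
contact_force: [-0.6, 0.2, 0.5]
gripper_width: 0.0004
```

>>> {"name": "send_rows", "arguments": {"steps": [0,0,3,0,0,0,0,0,6,0,0,0,0,0,8.5,0,0,0,0,0,11,0,0,0,0,0,12.5,0,0,0]}}

```text
time_s: 5.35
tcp_pos: [0.5119, 0.0571, 0.0661]
orientation: [-0.141, 0.99, 0.0, 0.0]
contact_force: [-6.2, -0.3, 12.3]
gripper_width: 0.0005
```

```bash
python3 - <<'E'
from go import *
plan(tq(.0),yb); shoot('side','s4'); crop('s4',200,100,400,300,3,'c8')
E
```

```text
d [ 0.8 -0.1  0.1] rv [-0.    0.03 -0.25] tcp [0.5119 0.0571 0.0661] t 5.35 F [-6.2 -0.3 12.3] w 0.0005
```

View pics/c8.png

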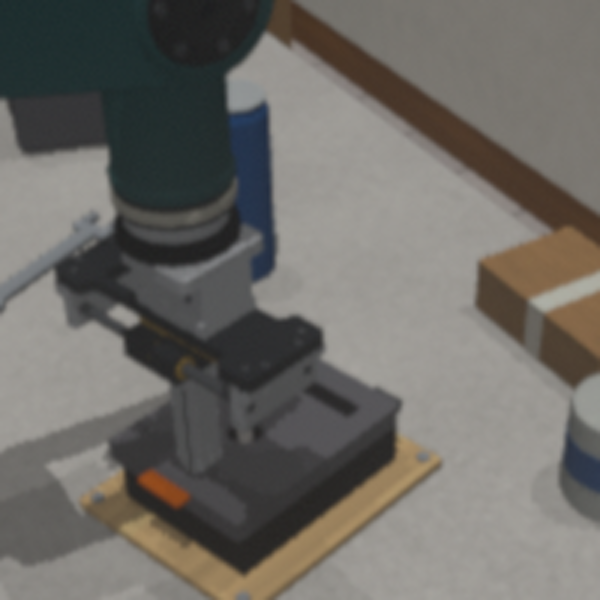

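The lid is closed: the tip stopped at z = 66 mm with 12 N. I'll lift and look at the stud from the wrist.

>>> {"name": "send_rows", "arguments": {"steps": [0,0,-20,0,0,0,0,0,-70,0,0,0,-20,0,-120,0,0,0,-40,0,-150,0,0,0,-40,0,-150,0,0,0], "jaw": 0.35}}

```text
time_s: 6.02
tcp_pos: [0.5524, 0.0684, 0.217]
orientation: [-0.141, 0.99, -0.0, 0.003]
contact_force: [-0.3, -0.7, -0.1]
gripper_width: 0.0471
```

>>> {"name": "send_rows", "arguments": {"steps": [0,0,0,0,0,0]}}

```text
time_s: 6.15
tcp_pos: [0.5492, 0.0681, 0.2124]
orientation: [-0.141, 0.99, 0.0, -0.002]
contact_force: [-0.1, -0.5, 0.0]
gripper_width: 0.0569
```

```bash
python3 - <<'E'
from go import *
shoot('wrist','w2'); shoot('side','s5'); shoot('top','t5'); plan([.582,-.298,.15],90)
crop('w2',220,180,380,300,5,'c9');crop('s5',230,180,370,300,5,'c10')
print(proj('w2',[bx(-.015,0,.088),bx(-.015,0,.066)]),proj('s5',[bx(-.015,0,.088),bx(-.015,0,.066)]))
E
```

```text
d [  70.  -360.8   61.9] rv [ 0.03 -0.23 16.2 ] tcp [0.5488 0.068  0.212 ] t 6.3 F [ 0.4  0.6 -0.2] w 0.0607
[[312.96929572 238.23148138]
 [312.9858971  231.56562216]] [[281.46036257 235.44701501]
 [281.98392831 243.48796248]]
```

View pics/w2.png

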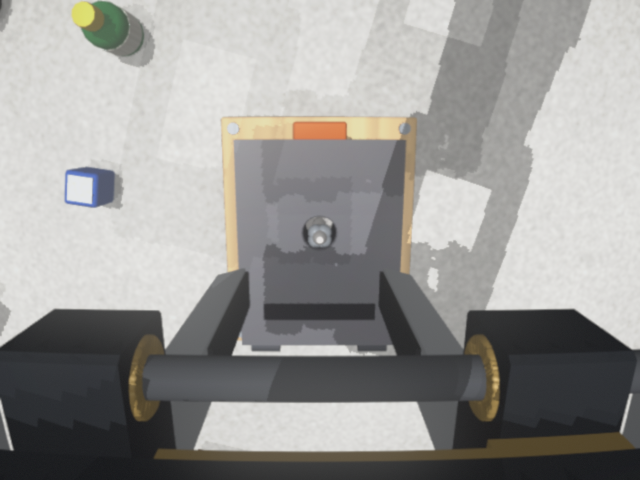

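View pics/c10.png

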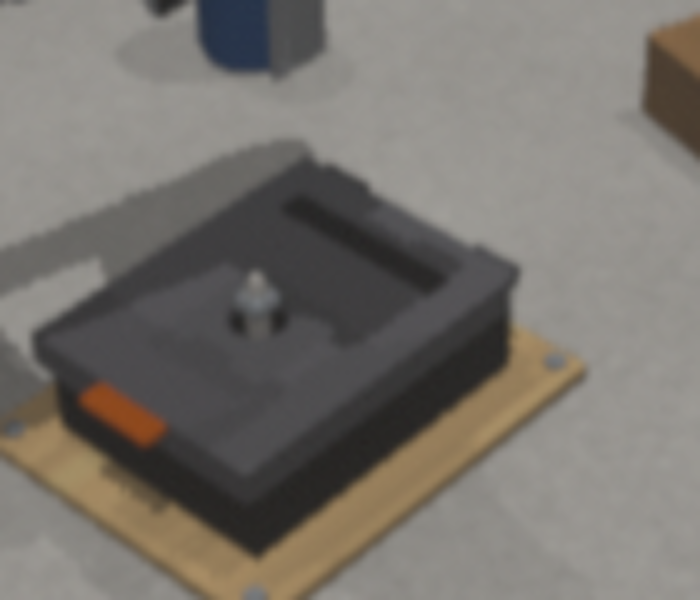

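View pics/c9.png

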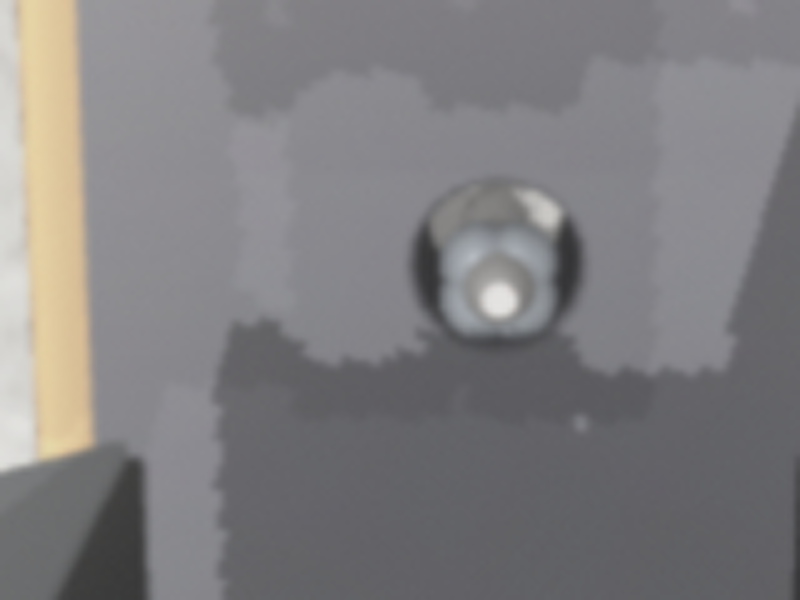

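Wrist crop: stud tip at (499,298), i.e. image (319.8,239.6), and hole centre at (498,263), i.e. (319.6,232.6). In the side view the tip is at (281.4,234.0).

```bash
python3 - <<'E'
from go import *
d=load('w2');print(d['fx'],d['pos'],d['q'],'side' , load('s5')['pos'])
print('w tip',atz('w2',319.8,239.6,.088),'hole',atz('w2',319.6,232.6,.066))
print('s tip',atz('s5',281.4,234.,.088)); print(tri([('w2',319.8,239.6),('s5',281.4,234)]))
print('box est',bx(-.015,0,.066), 'box y dir',bx(0,1,0)-bx(0,0,0))
# board corners etc in wrist view at z=.01
crop('w2',200,100,440,370,3,'c11'); crop('t5',245,200,355,315,6,'c12')
P=[bx(x,y,.01) for x,y in((-.105,.085),(-.105,-.085))]; print(proj('w2',P))
P=[bx(-.086,.064,.066),bx(-.086,-.064,.066),bx(-.099,.02,.066),bx(-.099,-.02,.066)]; print(proj('w2',P),proj('t5',[bx(-.015,0,.088)]))
E
```

```text
432.602451774695 [0.5491515045074229, 0.06808669981180858, 0.21236274852313802] [-0.1410450111028662, 0.9900019992265346, 0.00019567546084908545, -0.001519237167435498] side [0.5487418239428975, 0.06805500352091808, 0.21184221578059848]
w tip [0.55577535 0.07509947 0.088     ] hole [0.55553671 0.0752074  0.066     ]
s tip [0.55833881 0.07426228 0.088     ]
(array([0.55715771, 0.07476627, 0.08763667]), [np.float64(0.0013232805691435654), np.float64(0.001323280569143533)])
box est [0.55617579 0.07007322 0.066     ] box y dir [-0.28348459  0.95897679  0.        ]
[[411.31569884 114.84791206]
 [213.74136437 115.75261931]]
[[398.96695214 137.63506524]
 [226.09800591 138.42755154]
 [339.74170324 119.57399159]
 [285.13725572 119.82456217]] [[300.58559891 265.61657836]]
```

View pics/c12.png

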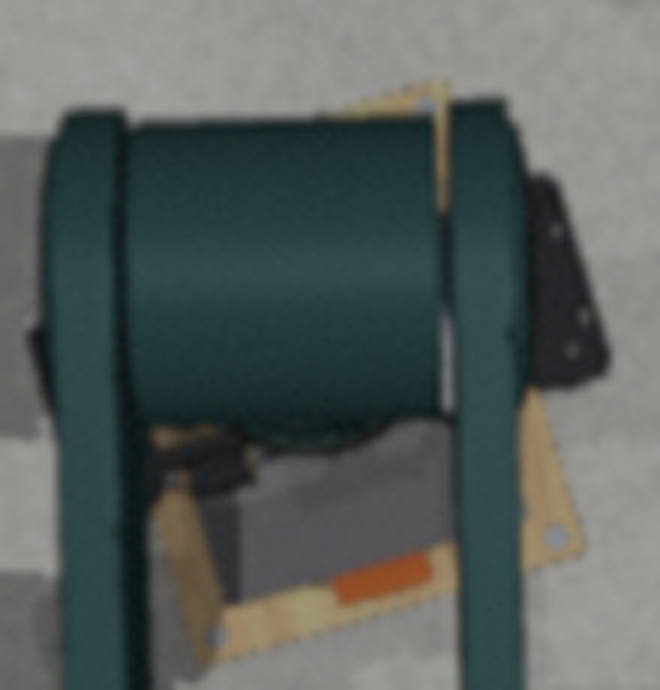

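View pics/c11.png

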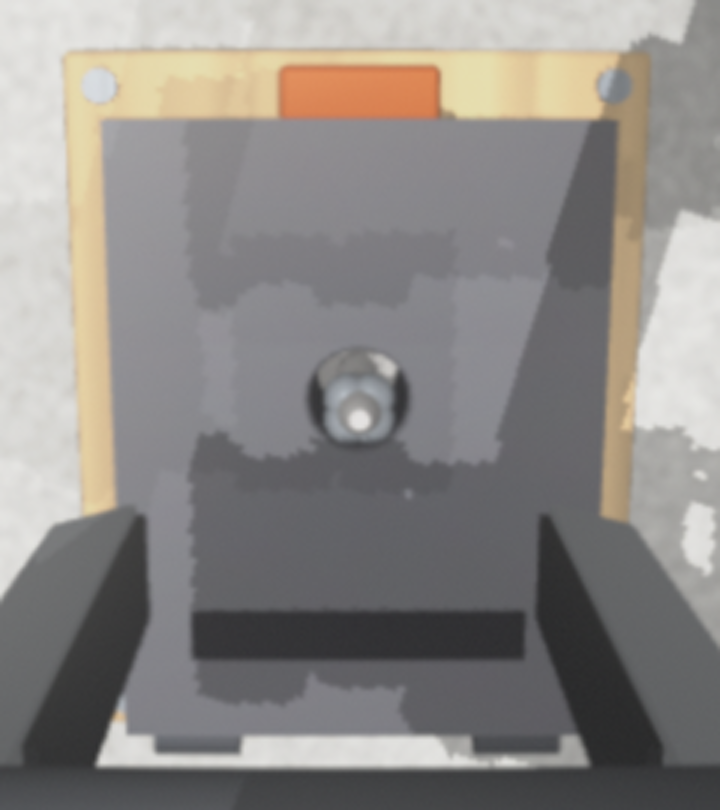

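>>> {"name": "send_rows", "arguments": {"steps": [12,-60,0,0,0,3,24,-120,0,0,0,6,35,-180,0,0,0,10,47,-240,0,0,0,13,58,-300,0,0,0,16]}}

```text
time_s: 6.92
tcp_pos: [0.5774, -0.2377, 0.213]
orientation: [-0.001, 1.0, 0.001, -0.001]
contact_force: [0.9, -0.4, 0.2]
gripper_width: 0.061
```

```bash
python3 - <<'E'
from go import *
plan([.582,-.298,.2],90)
E
```

```text
d [ -4.6 -60.3  12.9] rv [ 0.07 -0.09  0.11] tcp [ 0.5774 -0.2377  0.213 ] t 6.925 F [ 0.9 -0.4  0.2] w 0.061
```

>>> {"name": "send_rows", "arguments": {"steps": [0,-30,0,0,0,0,0,-50,10,0,0,0,0,-55,15,0,0,0,0,-55,15,0,0,0,0,-55,15,0,0,0]}}

```text
time_s: 7.55
tcp_pos: [0.5788, -0.2897, 0.1996]
orientation: [-0.003, 1.0, 0.0, 0.0]
contact_force: [-0.2, -0.2, 0.3]
gripper_width: 0.0611
```

```bash
python3 - <<'E'
from go import *
shoot('wrist','w3'); plan([.5825,-.2985,.1],90)
print(proj('w3',[[.5825,-.2985,.04]]))
E
```

```text
d [-3.5 -8.7 99.8] rv [-0.01  0.05  0.31] tcp [ 0.5789 -0.2898  0.1998] t 7.6 F [-0.1  0.3 -0.1] w 0.0613
[[302.06401777 223.05773866]]
```

View pics/w3.png

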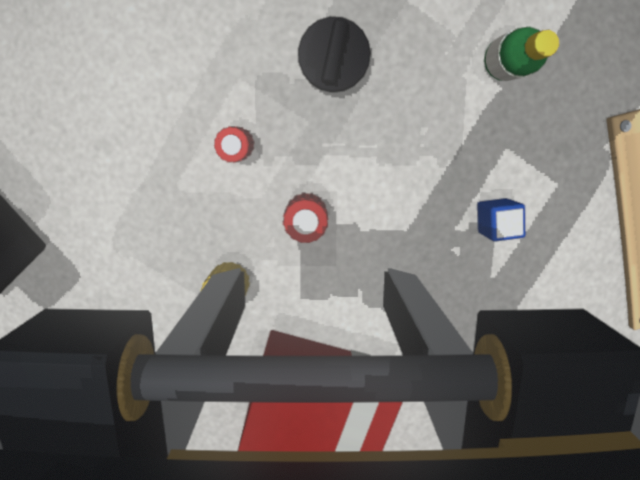

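```bash
python3 - <<'E'
from go import *
print(atz('w3',305.5,221,.04)); crop('w3',270,180,350,260,7,'c13')
E
```

```text
[ 0.58080779 -0.29575425  0.04      ]
```

View pics/c13.png

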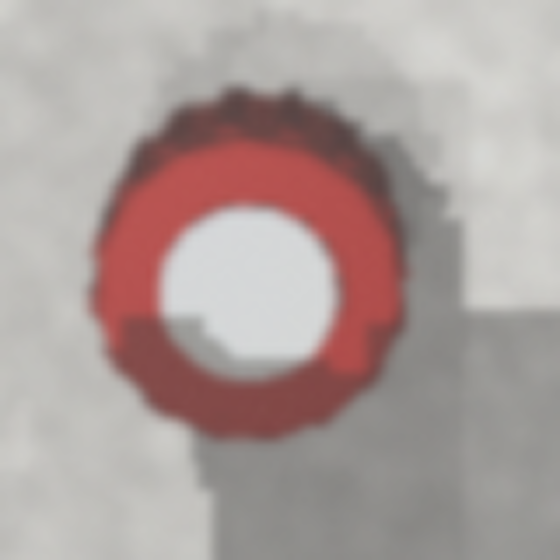

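>>> {"name": "send_rows", "arguments": {"steps": [-2,-6,30,0,0,0,-2,-6,80,0,0,0,-2,-6,125,0,0,0,-2,-6,155,0,0,0,-2,-6,168,0,0,0]}}

```text
time_s: 8.22
tcp_pos: [0.5797, -0.2956, 0.0293]
orientation: [-0.002, 1.0, 0.001, -0.001]
contact_force: [-0.5, -0.3, 0.3]
gripper_width: 0.0609
```

>>> {"name": "send_rows", "arguments": {"steps": [0,0,0,0,0,0,0,0,0,0,0,0]}}

```text
time_s: 8.48
tcp_pos: [0.5818, -0.2976, 0.0336]
orientation: [-0.002, 1.0, -0.001, 0.002]
contact_force: [-0.3, -0.6, 0.8]
gripper_width: 0.0611
```

```bash
python3 - <<'E'
from go import *
shoot('wrist','w4'); shoot('side','s6'); crop('s6',350,310,480,430,5,'c14'); plan([.581,-.296,.010],90)
E
```

```text
d [ 0.8  1.8 23.5] rv [-0.12  0.19  0.22] tcp [ 0.5817 -0.2978  0.0335] t 8.575 F [ 0.5 -0.5  0.4] w 0.0613
```

View pics/w4.png

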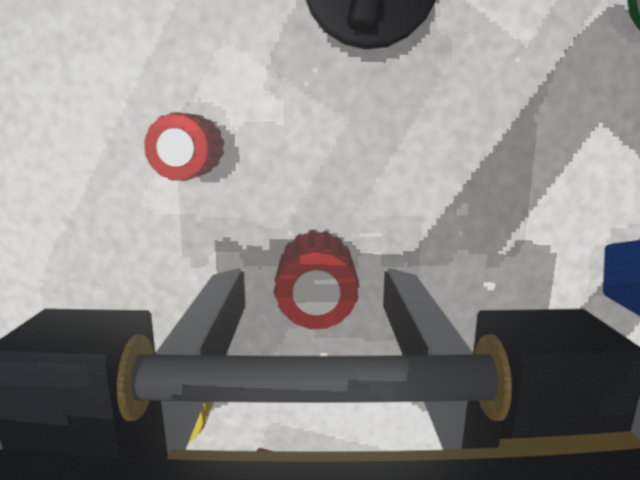

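View pics/c14.png

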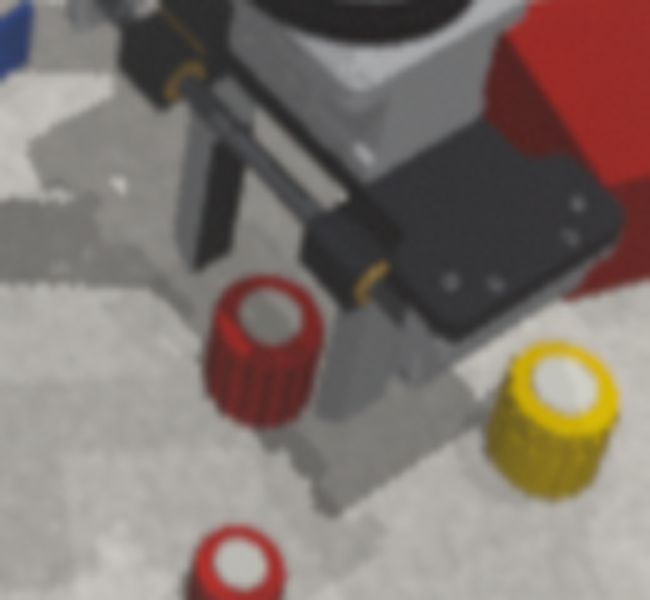

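```bash
python3 - <<'E'
from go import *
print(atz('w4',317,293,.04)); d=load('w4');print(d['pos'])
Rt=R.from_quat(d['q']).as_matrix();p=np.array(d['pos'])
# where a point on tool axis at grasp height z=.04 projects, and finger tips +-30mm
print(proj('w4',[p+Rt@[0,0,-.0065],p+Rt@[0,.0305,0],p+Rt@[0,-.0305,0],p+Rt@[.008,.0305,0],p+Rt@[.008,-.0305,0]]))
print(proj('s6',[p+Rt@[0,.0305,0],p+Rt@[0,-.0305,0],p+Rt@[.008,.0305,0],p+Rt@[.008,-.0305,0]])*5-[1750,1550])
E
```

```text
[ 0.5814234  -0.29584855  0.04      ]
[0.5818288321453353, -0.29762545071808544, 0.03355538838636308]
[[312.84251092 293.87729923]
 [382.13623449 288.40494383]
 [243.58818185 288.43260773]
 [382.8542555  271.09464252]
 [242.85056938 271.12086095]]
[[208.7994746  260.53137522]
 [328.92483197 394.77319922]
 [190.43157519 271.27078383]
 [310.11889451 406.64942906]]
```

>>> {"name": "send_rows", "arguments": {"steps": [0,1.5,10,0,0,0,0,1.5,18,0,0,0,0,1.5,22.5,0,0,0,0,1.5,22.5,0,0,0]}}

```text
time_s: 9.07
tcp_pos: [0.58, -0.2953, 0.0077]
orientation: [-0.002, 1.0, 0.001, -0.001]
contact_force: [0.3, -0.1, -0.2]
gripper_width: 0.0607
```

>>> {"name": "send_rows", "arguments": {"steps": [0,0,0,0,0,0,0,0,0,0,0,0,0,0,0,0,0,0,0,0,0,0,0,0], "jaw": 1, "force": 45}}

```text
time_s: 9.57
tcp_pos: [0.5807, -0.2957, 0.0091]
orientation: [-0.002, 1.0, -0.0, 0.0]
contact_force: [0.5, -0.2, 0.8]
gripper_width: 0.0355
```

```bash
python3 - <<'E'
from go import *
shoot('wrist','w5'); shoot('side','s7'); crop('s7',350,310,480,430,5,'c15'); plan([.581,-.296,.20],90)
E
```

```text
d [  -0.4   -0.3 -190.9] rv [-0.02  0.03  0.21] tcp [ 0.5807 -0.2957  0.0091] t 9.675 F [-0.1 -0.9  1.2] w 0.0354
```

View pics/w5.png

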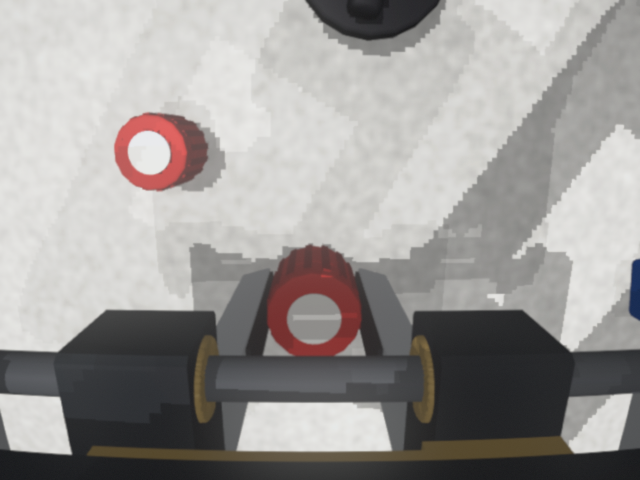

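View pics/c15.png

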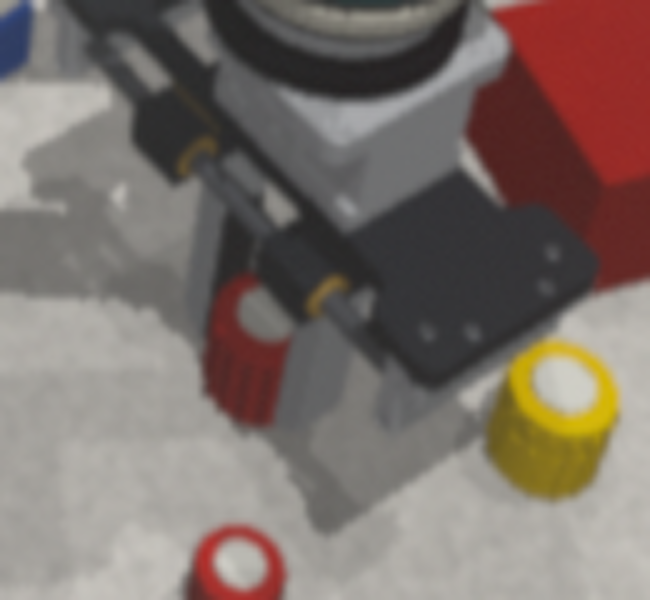

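The gripper closed on the cap (35.4 mm wide). Its dot is at (314,319) in the wrist view. Now I'll lift.

>>> {"name": "send_rows", "arguments": {"steps": [0,0,-15,0,0,0,0,0,-55,0,0,0,0,0,-110,0,0,0,0,0,-150,0,0,0,0,0,-165,0,0,0]}}

```text
time_s: 10.3
tcp_pos: [0.5818, -0.2963, 0.1785]
orientation: [-0.002, 1.0, -0.002, 0.003]
contact_force: [-0.0, -0.1, -1.6]
gripper_width: 0.0355
```

```bash
python3 - <<'E'
from go import *
d=load('w5');Rt=R.from_quat(d['q']).as_matrix();print('cap offset tool',Rt.T@(atz('w5',314,319,.04)-d['pos']))
plan([.557,.0745,.17],90)
E
```

```text
cap offset tool [-0.00054632  0.00046362 -0.03090564]
d [ 23.4 370.9   7. ] rv [-0.21  0.34  0.22] tcp [ 0.5818 -0.2963  0.1785] t 10.3 F [-0.  -0.1 -1.6] w 0.0355
```

>>> {"name": "send_rows", "arguments": {"steps": [3,50,0,0,0,0,7,110,0,0,0,0,11,170,0,0,0,0,15,230,0,0,0,0,18,290,0,0,0,0]}}

```text
time_s: 10.92
tcp_pos: [0.5602, -0.0037, 0.1723]
orientation: [-0.002, 1.0, 0.0, -0.001]
contact_force: [0.3, -0.2, -0.7]
gripper_width: 0.0354
```

>>> {"name": "send_rows", "arguments": {"steps": [3,50,0,0,0,0,5.5,75,0,0,0,0,5.5,81,0,0,0,0,5.5,81,0,0,0,0,5.5,81,0,0,0,0]}}

```text
time_s: 11.55
tcp_pos: [0.5557, 0.0741, 0.1734]
orientation: [-0.001, 1.0, -0.0, -0.0]
contact_force: [0.3, 0.2, -0.7]
gripper_width: 0.0358
```

```bash
python3 - <<'E'
from go import *
shoot('wrist','w6'); shoot('side','s8'); crop('s8',220,150,360,280,5,'c16'); plan([.557,.0745,.12],90)
E
```

```text
d [-1.3  0.4 53.6] rv [-0.01 -0.01  0.11] tcp [0.5557 0.0741 0.1736] t 11.65 F [ 1.  -0.5 -1. ] w 0.0357
```

View pics/w6.png

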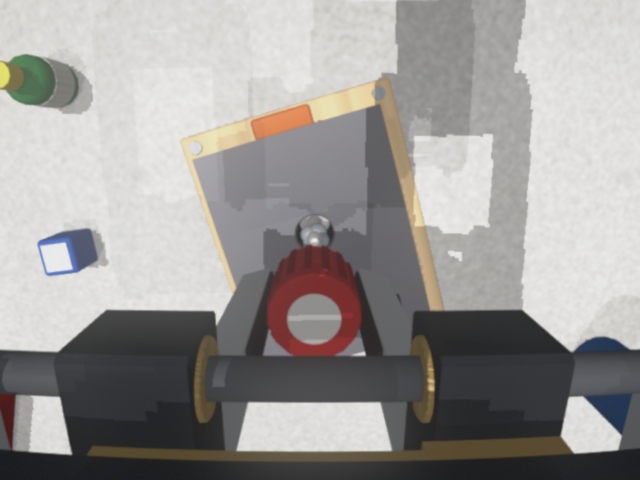

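View pics/c16.png

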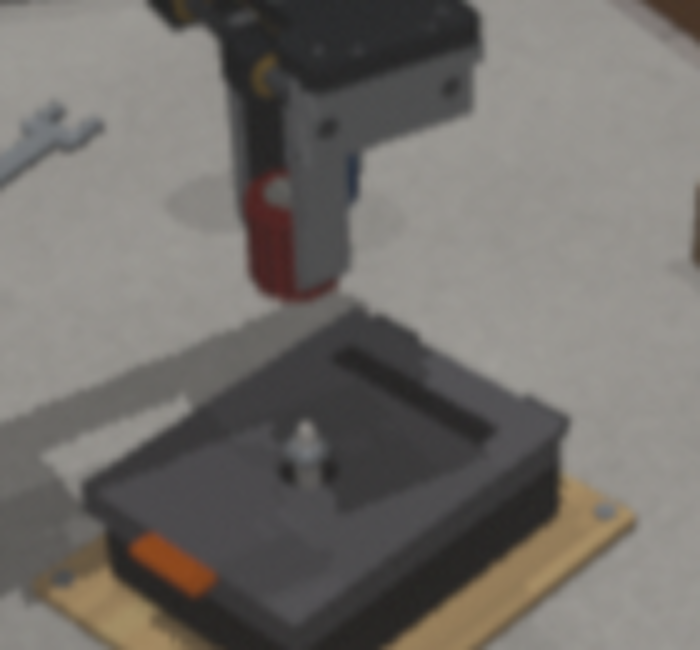

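```bash
python3 - <<'E'
from go import *
crop('w6',270,190,360,270,8,'c17')
d=load('w6');Rt=R.from_quat(d['q']).as_matrix();p=np.array(d['pos'])
ax=lambda z:p+Rt@np.array([-.0005,.0005,p[2]-z])
print('axis proj tip, lid',proj('w6',[ax(.088),ax(.066)]))
print('side axis', (proj('s8',[ax(.088),ax(.066),ax(p[2]-.0091)])-[220,150])*5)
E
```

```text
axis proj tip, lid [[313.84215745 242.01355578]
 [313.81578154 234.08942249]]
side axis [[301.98202817 421.46902767]
 [304.65125142 461.66378733]
 [292.08622177 272.44362748]]
```

View pics/c17.png

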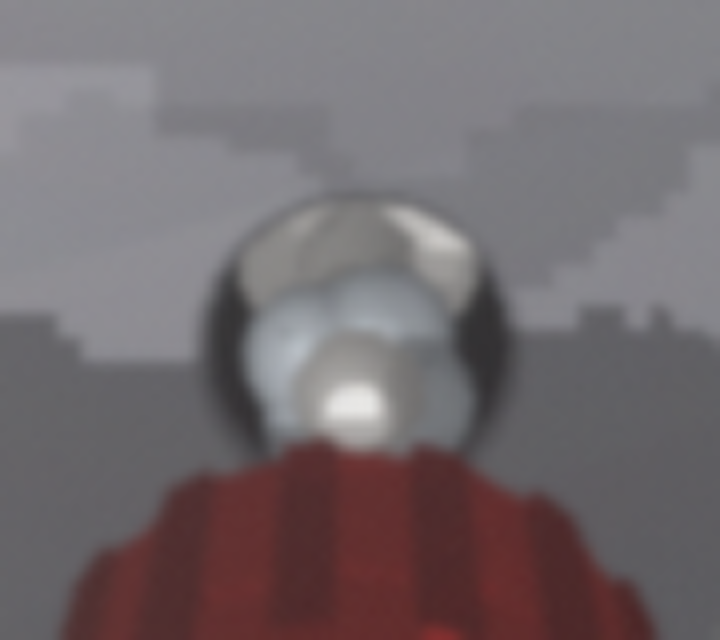

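The stud tip is at (314.5,240.6) and the projected cap axis at (313.8,242.0), so they're within about 1 mm of each other. Descending.

>>> {"name": "send_rows", "arguments": {"steps": [0,0,15,0,0,0,0,0,35,0,0,0,0,0,55,0,0,0,0,0,66,0,0,0,0,0,70,0,0,0]}}

```text
time_s: 12.28
tcp_pos: [0.555, 0.0751, 0.1025]
orientation: [-0.002, 1.0, 0.0, -0.001]
contact_force: [0.1, -0.4, 0.1]
gripper_width: 0.0354
```

```bash
python3 - <<'E'
from go import *
shoot('side','s9'); crop('s9',230,180,340,280,6,'c18'); plan([.557,.0745,.0751],90)
E
```

```text
d [-1.9 -0.7 27.6] rv [ 0.   -0.08  0.2 ] tcp [0.5552 0.0752 0.1027] t 12.325 F [-1.5 -0.6 -0.9] w 0.0353
```

View pics/c18.png

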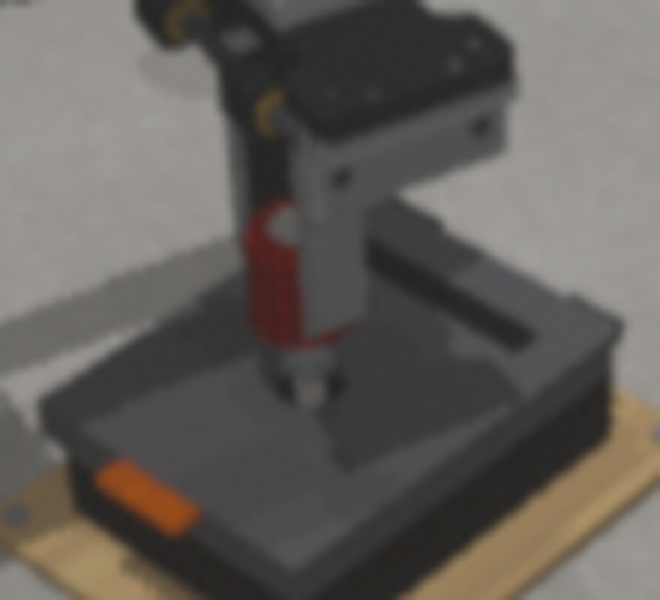

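>>> {"name": "send_rows", "arguments": {"steps": [-1,0,4,0,0,0,-1,0,8,0,0,0,-1,0,12,0,0,0,-1,0,14,0,0,0]}}

```text
time_s: 12.82
tcp_pos: [0.5565, 0.0753, 0.0895]
orientation: [-0.002, 1.0, 0.0, -0.0]
contact_force: [0.4, 0.3, -0.7]
gripper_width: 0.0358
```

```bash
python3 - <<'E'
from go import *
shoot('side','s10'); crop('s10',230,180,340,280,6,'c19'); plan([.557,.0745,.0751],90)
E
```

```text
d [-0.7 -0.8 14.1] rv [ 0.   -0.04  0.22] tcp [0.5563 0.0753 0.0892] t 12.875 F [ 0.6  0.5 -0.2] w 0.0352
```

View pics/c19.png

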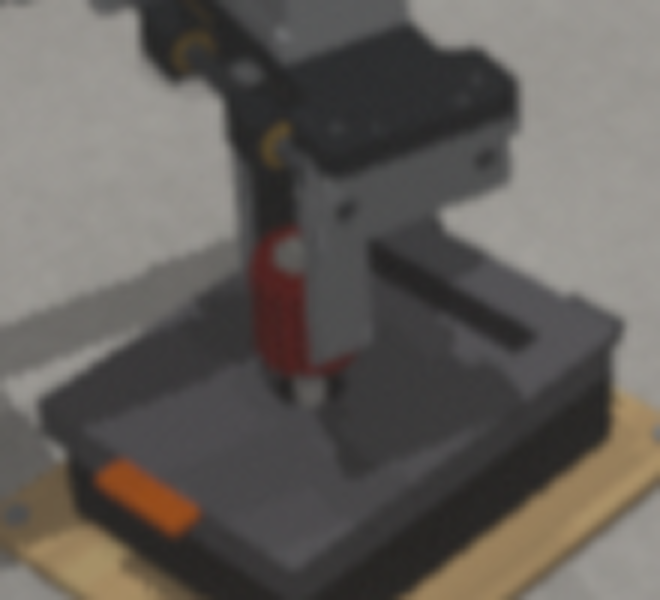

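The tip is inside the mouth with no side force. Pressing now in small steps.

>>> {"name": "send_rows", "arguments": {"steps": [0,0,1,0,0,0,0,0,2,0,0,0,0,0,3,0,0,0,0,0,4,0,0,0], "force": 55}}

```text
time_s: 13.38
tcp_pos: [0.5567, 0.0751, 0.0869]
orientation: [-0.002, 1.0, -0.0, 0.0]
contact_force: [-2.6, -1.7, 5.8]
gripper_width: 0.0356
```

>>> {"name": "send_rows", "arguments": {"steps": [0,0,1,0,0,0,0,0,2,0,0,0]}}

```text
time_s: 13.62
tcp_pos: [0.5565, 0.0748, 0.0857]
orientation: [-0.002, 1.0, -0.0, 0.0]
contact_force: [-4.5, -1.7, 10.5]
gripper_width: 0.0355
```

>>> {"name": "send_rows", "arguments": {"steps": [0,0,1,0,0,0,0,0,2,0,0,0]}}

```text
time_s: 13.88
tcp_pos: [0.5564, 0.0748, 0.0843]
orientation: [-0.002, 1.0, -0.001, 0.0]
contact_force: [-4.9, -2.4, 10.1]
gripper_width: 0.0354
```

>>> {"name": "send_rows", "arguments": {"steps": [0.7,0,1,0,0,0,0.7,0,2,0,0,0]}}

```text
time_s: 14.12
tcp_pos: [0.5559, 0.0747, 0.0814]
orientation: [-0.002, 1.0, -0.001, 0.0]
contact_force: [-3.2, -2.4, 2.9]
gripper_width: 0.0354
```

>>> {"name": "send_rows", "arguments": {"steps": [0,0,1,0,0,0,0,0,2,0,0,0]}}

```text
time_s: 14.38
tcp_pos: [0.5554, 0.075, 0.0764]
orientation: [-0.002, 1.0, -0.0, -0.001]
contact_force: [-0.1, -2.2, -2.6]
gripper_width: 0.0354
```

>>> {"name": "send_rows", "arguments": {"steps": [0,0,1,0,0,0,0,0,2,0,0,0]}}

```text
time_s: 14.62
tcp_pos: [0.5558, 0.0756, 0.0753]
orientation: [-0.002, 1.0, 0.0, -0.0]
contact_force: [-0.0, -0.1, -0.5]
gripper_width: 0.0353
```

Force rose to 10.5 N, then dropped to about 0 at roughly 6 mm above the lid, which is the click. TCP is now at 75.3 mm, with home at 75.1 mm. I'll keep pressing.

>>> {"name": "send_rows", "arguments": {"steps": [0,0,1,0,0,0,0,0,2,0,0,0,0,0,3,0,0,0]}}

```text
time_s: 15.0
tcp_pos: [0.556, 0.0757, 0.0749]
orientation: [-0.002, 1.0, 0.0, 0.0]
contact_force: [-5.0, -0.8, 10.5]
gripper_width: 0.0356
```

>>> {"name": "send_rows", "arguments": {"steps": [0,0,1,0,0,0,0,0,1,0,0,0]}}

```text
time_s: 15.25
tcp_pos: [0.556, 0.0757, 0.0749]
orientation: [-0.002, 1.0, 0.0, 0.001]
contact_force: [-6.7, -1.6, 10.9]
gripper_width: 0.0354
```

```bash
python3 - <<'E'
from go import *
shoot('side','s11'); shoot('wrist','w11'); crop('s11',230,180,340,280,6,'c20'); plan([.557,.0745,.0751],90)
E
```

```text
d [-1.  -1.2 -0.2] rv [0.03 0.09 0.23] tcp [0.556  0.0757 0.0749] t 15.35 F [-5.9 -0.  10.9] w 0.0354
```

View pics/c20.png

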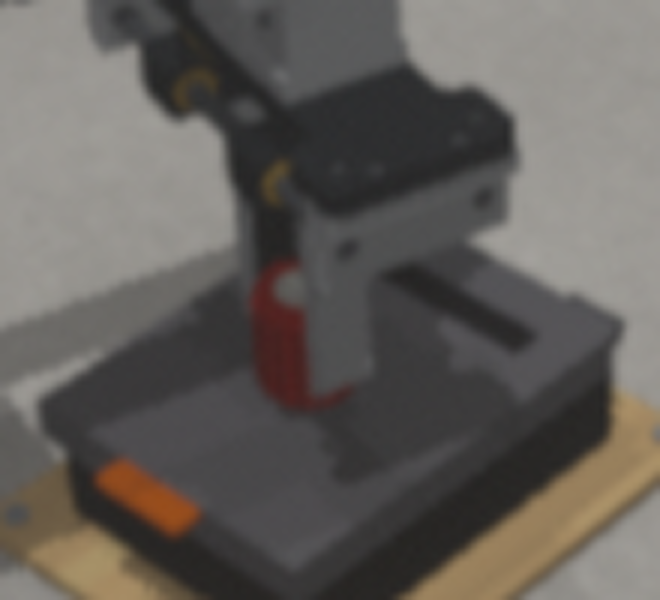

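View pics/w11.png

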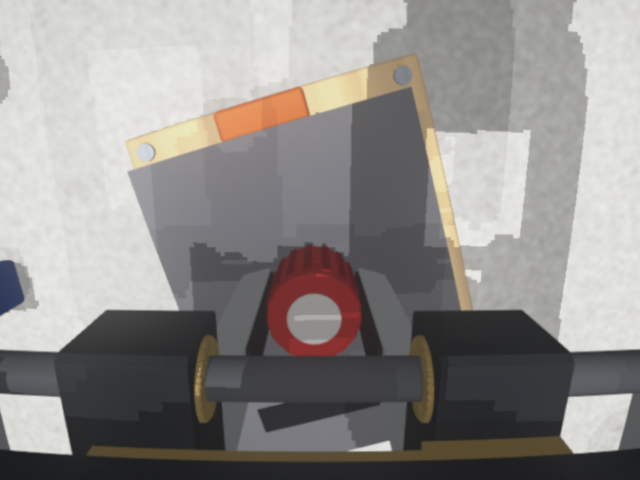

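The cap sits flush and hasn't slipped in the grip (dot still at (314,319)). I'll press a little more firmly.

>>> {"name": "send_rows", "arguments": {"steps": [0,0,1,0,0,0,0,0,2,0,0,0,0,0,2,0,0,0,0,0,2,0,0,0]}}

```text
time_s: 15.85
tcp_pos: [0.5561, 0.0757, 0.0749]
orientation: [-0.002, 1.0, 0.0, 0.001]
contact_force: [-9.5, -0.4, 17.8]
gripper_width: 0.0355
```

```bash
python3 - <<'E'
from go import *
shoot('wrist','w12'); shoot('top','t12'); plan([.557,.0745,.0751],90)
crop('w12',200,230,440,380,3,'c21')
E
```

```text
d [-0.9 -1.2 -0.2] rv [0.03 0.14 0.23] tcp [0.5561 0.0757 0.0749] t 15.95 F [-8.8 -0.1 18.5] w 0.0352
```

View pics/c21.png

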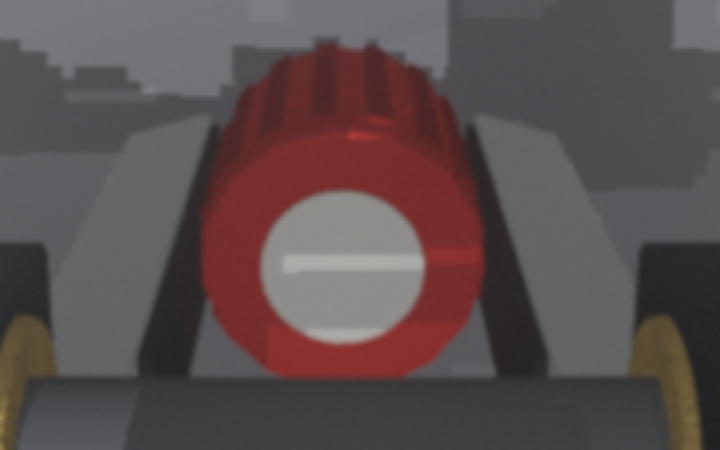

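View pics/t12.png

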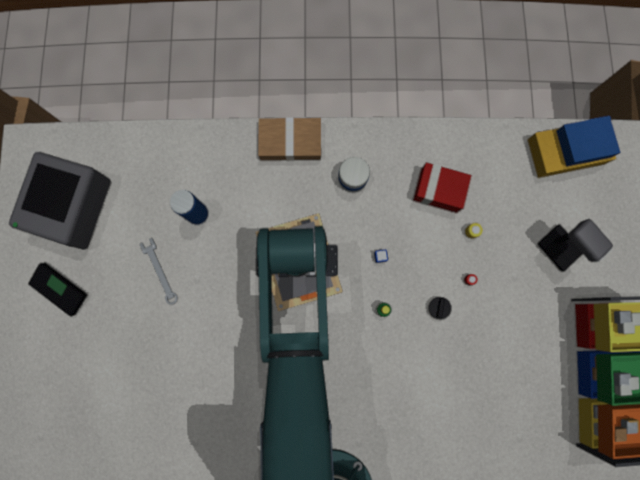

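The cap is held flush at 18 N of push, and in the top view the bystanders are at their original pixels. Handing in.

```bash
python3 -c "
from plant import order; print(order.close_job())"
```

```text
the job is handed in; nothing more can be done
None
```

I lowered the lid with the closed fingers, taking about 2.5 s and slowing at the end. It stopped at 66 mm with about 12 N, and the stud stands up through the hole. I then took the larger red cap and pressed it onto the stud. The push rose to about 10.5 N and dropped to about 0 at roughly 6 mm above the lid, which is the click. I kept pressing until the cap was flush and handed the job in at about 16 s, still gripping and pressing.

**Last checks:**
- **Flush:** the TCP was at 74.9 mm, against 75.1 mm expected with the cap home.
- **Push and grip:** the downward push was 18 N, the grip 55 N at 35 mm wide, and the cap had not slipped in the fingers.
- **Other things:** the top view shows the bystanders where they were.

**Disagreements:**
- The cameras disagreed by 2–5 mm on the stud's position. I went by the wrist view and the measured forces.
- A side force of about 9 N towards the robot showed while pressing. A similar one appeared when pressing the bare lid, so I put it down to arm flex and left it uncorrected.

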